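Right the toppled mirror mount onto the base plate

TASK

One of the two mirror mounts has toppled onto its back, so that its mirror looks at the ceiling. Stand it upright on one of its edges (any of the four), with the mirror vertical, in the middle of the bare square base plate, and let go of it. Leave the other mirror mount standing where it is.

Things in the scene. Friction and masses are not known exactly. Their poses are not given: they have to be found in the camera images.
- fallen_centre (a point): Toppled mount: black square double plate, 23 (x) x 44 (y) x 48 (z) mm, 85 g, gripped across 44 or 48. Point: its middle. Round silvery mirror on the -x face; 3 knobs on the +x face, reaching x = +23.5 mm. Starts on the knobs, mirror up, x down, point 24 mm up, any yaw. Upright: x level, point 24 (standing on a 44 mm edge: z vertical) or 22 mm (48 mm edge: y vertical) above its support.
- plate_centre (a point): Centre of the top face of the bare square dark steel base plate, 110 x 110 mm and 10 mm thick, fixed flat on the table, a sunk screw at each corner. The top face is 10 mm above the table; z points up, x and y run along its edges.
- standing_centre (a point): The other mirror mount, of the same make, already upright on the table (48 mm tall, 44 mm wide, 39 mm deep with mirror and knobs). The point is the middle of its double plate, 24 mm above the table; z points up. It is loose and must stay where it stands.
Mind the look-alikes: they are no part of the job. What is shaped like the part that bears fallen_centre but yellow is not meant.

How it is judged:
By the outcome, as a careful person would: the job done as asked, in the order asked, and still so for the second after the job is handed in, with the robot touching nothing.
It also fails if it takes over 38 s, if anything falls off the work surface, if the arm or the gripper's body presses on something with over 40 N, if the wrist force passes 120 N, or if a joint passes its speed limit or range.

ROBOT

A 6-joint arm with a two-finger parallel gripper is mounted at the origin on a cart in front of the work surface, level with it; the furniture and walls round the work are solid. World frame = base frame: x ahead of the robot, y to its left, z up, the work surface at z = 0. Lengths are in m, angles in rad, forces in N, time in s.
With the tool pointing down it reaches from about 0.35 to 0.95 m from the base axis. Payload 17.4 kg.
Tool frame: the origin (TCP) lies at the very end of the fingers, on their centre line; the grasp point (between the pads) lies 19 mm behind it (arm.tcp_to_grasp is the distance from the TCP to the grasp point, in m); z points along the fingers, y is the line along which they close (so a half turn about z gives the same grasp; the last joint's range is limited). The gripper opens to 93 mm and grips with 3 to 60 N. Pads are 15 mm wide; open, the fingers measure 128 mm over their backs; the gripper's body (75 mm by 188 mm) begins 65 mm behind the grasp point.
Start: joints at [-1.175, 0.116, 1.442, -0, 1.584, -0.038], TCP at [0.284, -0.612, 0.188] pointing down, gripper open.
Joint ranges: [-2.83, 2.83], [-0.83, 2.19], [0.07, 2.5], [-1.14, 4.28], [0.01, 3], [-2.97, 2.97]. Speed limits (rad/s): [1.89, 1.89, 2.22, 3.14, 3.14, 3.14].

INTERFACE

Orientations are given as a unit quaternion [x, y, z, w].
In Python, from workcell import sensors, capture, arm, models gives the robot as it stands.
- The arm moves only by the tool step_arm, never from a script. Its argument "increments" is one flat list of numbers, 7 for each row, row after row: the shift along the tool's x, y, z in mm, then the turn, a rotation vector about the tool's x, y, z in degrees, then the finger opening in mm, from 0 to 93. In form: [dx, dy, dz, rx, ry, rz, fingers, dx, dy, dz, rx, ry, rz, fingers, ...]. A call has 1 to 8 rows; each row shifts and turns the commanded pose from where the row before left it, along the tool's axes as they then stand; what a row does not reach is not made up. A row lasts 1/10 s, in which the tool goes at most 50 mm and 8.59 degrees, less where a joint would pass 70% of its speed; a pose out of reach is approached as far as the arm can. A call with a gripper value outside its range is refused whole. The fingers move at their own pace and stop on an object; "force" is the grip in N (left out, the last holds). Time passes only in rows, so rows that do not move let the fingers close. It gives the time, the measured TCP pose, the force, the opening and the grip force at its end, in the units of the state.
- sensors.observe(): the state, without advancing time (a new reading comes with each control period).
- capture(name): name is "side" or "top"; returns a dict with "color" (384x512x3 uint8, red, green, blue), "camera_matrix" (3x3 intrinsics, pixels), "origin" and "orientation" of the camera in the world. Camera axes: x right, y up, looking along -z (the intrinsics and any distortion apply to the point x, -y, -z); pixel columns grow to the right and rows downward; lengths in m; the calibration is good to about 2 mm. A picture is of the moment at which its call begins. There is no depth.
- arm.job_done(): hands the job in; it is judged then, once.
Trained networks look in a picture, given as the dict that the camera call returned (one of the last four; its "shot" number tells which), for a name from the list of things; names that differ only in an ending like _2 or _b are one class to them, and where a whole thing is asked for, a point or a joint stands for the part that bears it (a point fixed in the world has none). Each returns a list of dicts, best first, with "p" (0 to 1); they miss things now and then, are a little off and sometimes report something else, mostly with a low value. They report only what shows in the picture. A call takes as long as a camera call. They do not tell look-alikes from the thing itself.
- models.look_for(picture, query): "position" ([x, y, z] in m, in world coordinates, good to about 4 mm: the middle of the surface that is visible of it).
- models.pinpoint(picture, query): "position" ([x, y, z] in m, in world coordinates, good to about 4 mm: a listed point, or the origin of a listed thing).
The state is a dict: "time_s": time; "joint_pos": joint angles; "joint_vel": joint speeds; "tau": joint torques, N m; "ee_pos": TCP position; "tcp_rot": TCP orientation; "contact_force": force on the tool from outside, world axes, zero at the start; "ft_torque": the same for the moment, N m; "grip_width": opening from 0.0 (shut) to 1.0 (fully open); "finger_force": force on a finger pad.
Only numpy, scipy, OpenCV 4.12 (cv2) and the standard library are available. Lean on these libraries where they do the work, as an engineer would, in place of code of your own. Each camera call takes 0.05 s, during which the arm holds its last target. There are 200 camera calls.

## Working session

There is one attempt and no reset: what is moved stays moved. The work goes in short steps, Python scripts to look and compute and a tool call to move; the robot and the scene stay as the last step left them, time stands still between calls to the robot, and variables do not carry over. Pictures are saved under pics/ and viewed, at most 10 in all, crops included, and the job is handed in when it is done.

Besides the shell and the picture viewer there is one more tool, called after "Emit:" as name(argument=value, ...), one argument or row to a line, values as JSON. step_arm: Moves the arm, as the interface text tells. Its arguments: {"type":"object","properties":{"increments":{"type":"array"},"force":{"type":"number"}},"required":["increments"]}

```bash
mkdir -p pics; python3 - <<'E'
from workcell import sensors,capture,arm,models
import cv2,numpy as np
ims=[]
for n in("top","side"):
    c=capture(n); ims.append(c["color"][:,:,::-1]); print(n,c["camera_matrix"],c["origin"],c["orientation"],[k for k in c])
    for q in("fallen_centre","plate_centre","standing_centre"):
        for f in(models.pinpoint,models.look_for):
            print(q,f.__name__,[(np.round(d["position"],4).tolist(),round(d["p"],2)) for d in f(c,q)])
    cv2.imwrite(f"pics/{n}0.png",cv2.resize(ims[-1],(800,600),interpolation=cv2.INTER_CUBIC))
    cv2.imwrite(f"pics/raw_{n}0.png",ims[-1])
s=sensors.observe();print(s)
E
```

```text
top [[378.21659846   0.         258.89577793]
 [  0.         378.21659846 189.49022786]
 [  0.           0.           1.        ]] [0.4006854  0.02433041 0.88565015] [-0.02037806  0.04395378  0.70979497 -0.70274028] ['color', 'camera_matrix', 'origin', 'orientation', 'shot']
fallen_centre call [([0.5509, 0.2601, 0.0256], 0.97), ([0.4221, 0.1898, 0.026], 0.67)]
fallen_centre call [([0.5459, 0.2582, 0.0338], 0.64), ([0.4223, 0.1908, 0.0334], 0.57)]
plate_centre call [([0.4828, -0.2064, 0.0072], 0.81)]
plate_centre call [([0.4792, -0.205, 0.0064], 0.89)]
standing_centre call [([0.514, 0.003, 0.0244], 0.78)]
standing_centre call [([0.5121, 0.002, 0.0472], 0.54)]
side [[402.3636345    0.         260.00096955]
 [  0.         402.3636345  198.5150197 ]
 [  0.           0.           1.        ]] [0.23009669 0.7682994  0.66138224] [-0.07368832  0.43992852  0.88567087 -0.12891876] ['color', 'camera_matrix', 'origin', 'orientation', 'shot']
fallen_centre call [([0.4281, 0.1923, 0.0271], 0.63), ([0.5532, 0.2638, 0.0265], 0.62)]
fallen_centre call [([0.4217, 0.1986, 0.0376], 0.98), ([0.5427, 0.27
[... 240 characters left out ...]
'time_s': 0.7, 'joint_pos': array([-1.17478267e+00,  1.15940344e-01,  1.44159452e+00, -2.65517143e-05,
        1.58399136e+00, -3.77857648e-02]), 'joint_vel': array([-0.000283  , -0.00125692,  0.00168721, -0.00100823,  0.00060304,
        0.00243019]), 'tau': array([-3.70976573e-03, -7.20893168e+01, -6.22671175e+01,  7.76564889e-02,
        1.86410069e-02, -4.15895977e-05]), 'ee_pos': array([ 0.28371218, -0.61248824,  0.18778978]), 'tcp_rot': array([ 9.76569371e-01,  2.15202841e-01, -7.14404649e-06,  3.50528654e-05]), 'contact_force': array([0.57833757, 0.06948103, 0.8022531 ]), 'ft_torque': array([-0.00955892,  0.01520097,  0.01972224]), 'finger_force': 0.0, 'grip_width': 1.000711572557312}
```

View pics/top0.png

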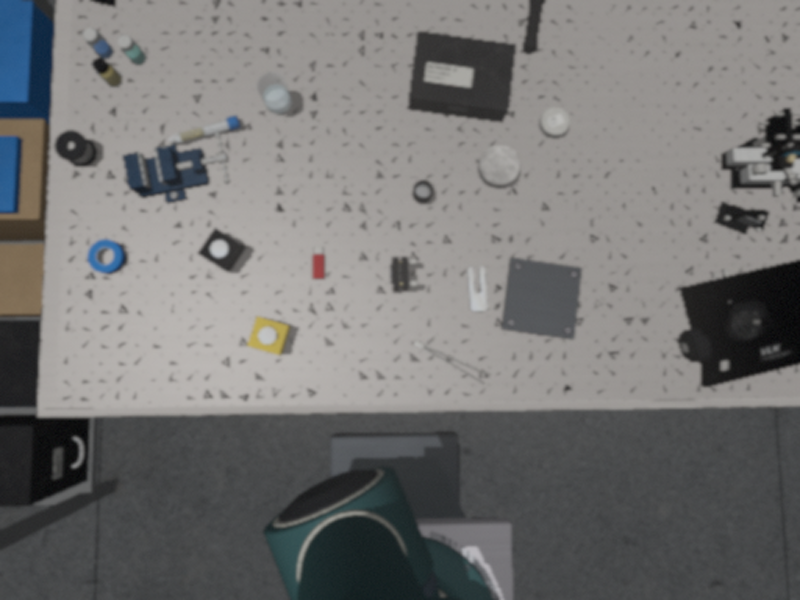

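View pics/side0.png

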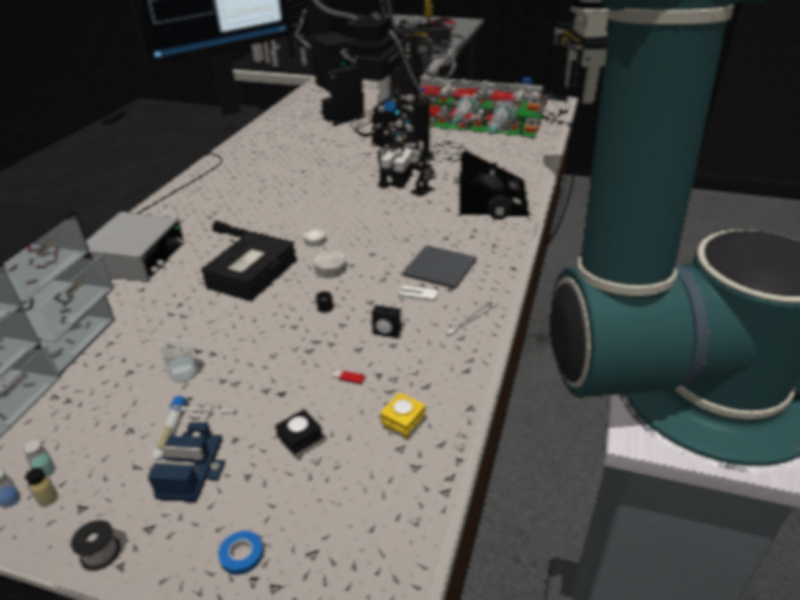

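Candidates for the fallen mount in the top view: the black plate at (222,250), the yellow one at (268,335), and the upright mount at (403,273). By the description it's the black one at (222,250), with a white disc facing up. The base plate is at (541,298). Next I'll check the choice in a close crop and measure the yaws.

```bash
cat > h.py <<'E'
import numpy as np,cv2
from scipy.spatial.transform import Rotation as R
def w2p(c,P):
    q=R.from_quat(c["orientation"]).inv().apply(np.atleast_2d(P)-c["origin"])*[1,-1,-1]
    u=q@np.array(c["camera_matrix"]).T; return u[:,:2]/u[:,2:]
def p2w(c,px,z):
    px=np.atleast_2d(px).astype(float); K=np.array(c["camera_matrix"])
    d=np.c_[px,np.ones(len(px))]@np.linalg.inv(K).T*[1,-1,-1]
    d=R.from_quat(c["orientation"]).apply(d); o=np.array(c["origin"])
    return o+d*((z-o[2])/d[:,2])[:,None]
def rect(c,lo,hi,P,half,z):
    u,v=w2p(c,P)[0].astype(int); g=c["color"].max(2).astype(int)
    m=np.zeros(g.shape,np.uint8); s=np.s_[max(v-half,0):v+half,max(u-half,0):u+half]
    m[s]=((g[s]>=lo)&(g[s]<hi))*255
    cs,_=cv2.findContours(m,cv2.RETR_EXTERNAL,cv2.CHAIN_APPROX_NONE)
    k=max(cs,key=cv2.contourArea)[:,0]
    W=p2w(c,k,z)[:,:2]; return cv2.minAreaRect((W*1000).astype(np.float32)),k
E
python3 - <<'E'
from h import *
from workcell import sensors,capture,arm,models
print([a for a in dir(arm) if a[0]!='_'])
out=[]
for n in("top","side"):
    c=capture(n)
    for P,half,z,hi in(([.551,.26,.03],24 if n=="top" else 28,.035,75),([.48,-.208,.01],36,.01,110)):
        r,k=rect(c,0,hi,P,half,z); print(n,P,r)
        img=c["color"][:,:,::-1].copy()
        u,v=w2p(c,P)[0].astype(int)
        big=cv2.resize(img[v-36:v+36,u-36:u+36],(396,296*1) if 0 else (296,296),interpolation=cv2.INTER_CUBIC)
        b=w2p(c,np.c_[cv2.boxPoints(r)/1000,np.full(4,z)]); b=((b-[u-36,v-36]+.5)*296/72).astype(int)
        cv2.polylines(big,[b],True,(0,0,255),1); out.append(big)
cv2.imwrite("pics/crop1.png",np.vstack([np.hstack(out[:2]),np.hstack(out[2:])]))
E
```

```text
['Unreachable', 'job_done', 'tcp_to_grasp']
top [0.551, 0.26, 0.03] ((548.0792236328125, 257.58453369140625), (50.424251556396484, 41.58422088623047), 57.507633209228516)
top [0.48, -0.208, 0.01] ((476.5256042480469, -210.9297637939453), (113.59398651123047, 108.76839447021484), 80.47610473632812)
side [0.551, 0.26, 0.03] ((542.618408203125, 270.9161071777344), (50.85487747192383, 61.28594207763672), 54.68077850341797)
side [0.48, -0.208, 0.01] ((474.8439025878906, -202.74282836914062), (122.26725006103516, 110.55403900146484), 80.81511688232422)
```

View pics/crop1.png

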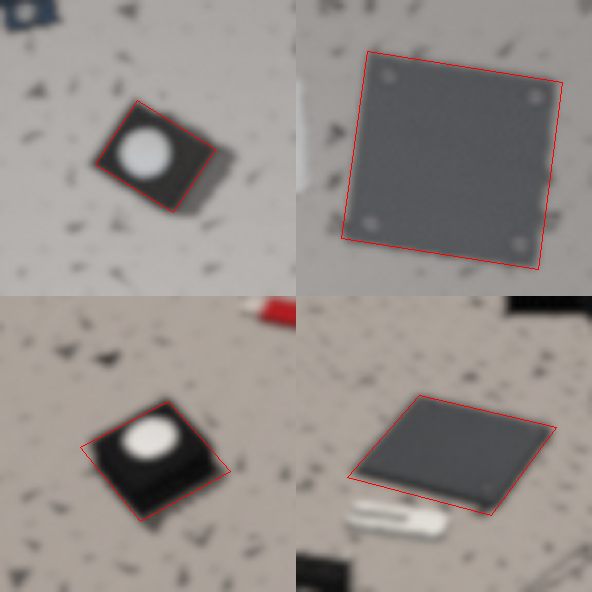

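The crop confirms the black mount: its mirror faces up, centre about (0.551, 0.261), with edges at 57.5° and -32.5°. The plate centre is about (0.478, -0.209), with edges at 80.5° and -9.5°. I'll move over the mount now.

Emit:
step_arm(
  increments=[30.5,-34,-1.5,0,0,0,93,30.5,-34,-1.5,0,0,0,93,30.5,-34,-1.5,0,0,0,93,30.5,-34,-1.5,0,0,0,93,30.5,-34,-1.5,0,0,0,93,30.5,-34,-1.5,0,0,0,93,30.5,-34,-1.5,0,0,0,93,30.5,-34,-1.5,0,0,0,93],
  force=25,
)

```text
time_s: 1.6
ee_pos: [0.3909, -0.2614, 0.2]
tcp_rot: [0.977, 0.215, 0.0, 0.0]
contact_force: [0.9, -0.1, 0.2]
grip_width: 1.001
finger_force: 0.0
```

```bash
cat > o.py <<'E'
from h import *
from workcell import sensors
s=sensors.observe(); print(s["time_s"],s["joint_pos"].round(4).tolist(),s["ee_pos"].round(4).tolist(),s["tcp_rot"].round(4).tolist(),s["contact_force"].round(1),s["grip_width"]*93)
E
python3 o.py
```

```text
1.6 [-0.6438, -0.3444, 1.8439, 0.0001, 1.6413, 0.4936] [0.3909, -0.2614, 0.2] [0.9766, 0.215, 0.0003, 0.0002] [ 0.9 -0.1  0.2] 93.12093136589021
```

Emit:
step_arm(
  increments=[30.5,-34,-1.5,0,0,0,93,30.5,-34,-1.5,0,0,0,93,30.5,-34,-1.5,0,0,0,93,30.5,-34,-1.5,0,0,0,93,30.5,-34,-1.5,0,0,0,93,30.5,-34,-1.5,0,0,0,93,30.5,-34,-1.5,0,0,0,93,30.5,-34,-1.5,0,0,0,93],
)

```text
time_s: 2.4
ee_pos: [0.498, 0.0883, 0.2121]
tcp_rot: [0.977, 0.215, 0.0, 0.0]
contact_force: [0.4, -1.0, -0.0]
grip_width: 0.998
finger_force: 0.0
```

Emit:
step_arm(
  increments=[30.5,-34,-1.5,0,0,0,93,30.5,-34,-1.5,0,0,0,93,30.5,-34,-1.5,0,0,0,93,30.5,-34,-1.5,0,0,0,93,0,0,0,0,0,-8.15,93,0,0,0,0,0,-8.15,93,0,0,0,0,0,-8.15,93,0,0,0,0,0,-8.15,93],
)

```text
time_s: 3.2
ee_pos: [0.5514, 0.2611, 0.2177]
tcp_rot: [0.875, 0.483, -0.0, 0.0]
contact_force: [-0.7, -0.3, 0.1]
grip_width: 1.0
finger_force: 0.0
```

```bash
python3 o.py
```

```text
3.2 [0.4005, -0.0312, 1.5453, -0.0, 1.6276, 0.9623] [0.5514, 0.2611, 0.2177] [0.8754, 0.4834, -0.0, 0.0] [-0.7 -0.3  0.1] 93.02640518486498
```

Emit:
step_arm(
  increments=[0,0,0,0,8,0,93,0,0,0,0,8,0,93,0,0,0,0,8,0,93,0,0,0,0,0,0,93],
)

```text
time_s: 3.6
ee_pos: [0.5503, 0.2593, 0.2169]
tcp_rot: [0.858, 0.469, 0.184, -0.101]
contact_force: [-0.3, -0.2, -1.1]
grip_width: 1.004
finger_force: 0.0
```

```bash
python3 o.py
```

```text
3.6 [0.2426, -0.2766, 1.8114, 0.2967, 1.3031, 0.778] [0.5503, 0.2593, 0.2169] [0.858, 0.469, 0.1839, -0.1006] [-0.3 -0.2 -1.1] 93.35361494479754
```

```bash
cat > kin.py <<'E'
from h import *
from scipy.optimize import least_squares
D=[([-1.17478,.11594,1.44159,0,1.58399,-.03779],[.28371,-.61249,.18779],[.97657,.2152,0,0]),
([-0.6438,-0.3444,1.8439,0.0001,1.6413,0.4936],[0.3909,-0.2614,0.2],[0.9766,0.215,0.0003,0.0002]),
([0.4005,-0.0312,1.5453,0,1.6276,0.9623],[0.5514,0.2611,0.2177],[0.8754,0.4834,0,0]),
([0.2426,-0.2766,1.8114,0.2967,1.3031,0.778],[0.5503,0.2593,0.2169],[0.858,0.469,0.1839,-0.1006])]
E=lambda a,t:R.from_euler(a,t)
def fk(q,p,s4,pts=False):
    h0,a,b,d=p; r=E('z',q[0]); x=np.array([0,0,h0]); L=[x]
    r=r*E('y',q[1]); x=x+r.apply([0,0,a]); L.append(x)
    r=r*E('y',q[2]); x=x+r.apply([0,0,b]); L.append(x)
    r=r*E('z',s4*q[3])*E('y',q[4]); x=x+r.apply([0,0,d])
    r=r*E('z',q[5])*E('z',C)
    return (x,r,L) if pts else (x,r)
C=np.pi/2
LO=np.array([-2.83,-.83,.07,-1.14,.01,-2.97]);HI=np.array([2.83,2.19,2.5,4.28,3,2.97])
if __name__=="__main__":
  for s4 in(1,-1):
    f=lambda p:np.concatenate([fk(q,p,s4)[0]-x for q,x,_ in D])
    o=least_squares(f,[.2,.5,.5,.25]); print(s4,o.x.round(4),np.abs(o.fun).max())
    for q,x,t in D: print((fk(q,o.x,s4)[1].inv()*R.from_quat(t)).as_rotvec().round(3))
E
python3 kin.py
```

```text
1 [0.0952 0.4688 0.6215 0.3821] 0.02490642120251227
[0. 0. 0.]
[0. 0. 0.]
[-0.  0. -0.]
[-0.  0. -0.]
-1 [-0.2317  0.3127  0.6373 -0.1069] 0.10519082775428237
[0. 0. 0.]
[ 0.  0. -0.]
[-0.  0. -0.]
[0.402 0.408 0.157]
```

```bash
sed -i 's/h0,a,b,d=p/h0,a,b,d,y,d2=p/; s/r.apply(\[0,0,b\])/r.apply([0,y,b])/; s/r.apply(\[0,0,d\])/r.apply([0,d2,d])/; s/\[.2,.5,.5,.25\]/[.2,.5,.5,.25,0,0]/' kin.py; python3 kin.py | grep -v '^\[.*0\.\]$'; cat > plan.py <<'E'
from kin import *
f=lambda p:np.concatenate([fk(q,p,1)[0]-x for q,x,_ in D])
P=least_squares(f,[.2,.5,.5,.25,0,0]).x
def ik(x,Rt,seeds=12):
    best=None; rng=np.random.default_rng(0)
    for i in range(seeds):
        q0=np.array(D[3][0]) if i==0 else np.clip(np.array(D[3][0])+rng.normal(0,.6,6),LO+.05,HI-.05)
        g=lambda q:(lambda X,r:np.r_[(X-x)*5,(r.inv()*Rt).as_rotvec()])(*fk(q,P,1))
        o=least_squares(g,q0,bounds=(LO,HI))
        if o.cost<1e-6:
            m=np.minimum(o.x-LO,HI-o.x).min(); k=np.abs(o.x-D[3][0]).max()
            if best is None or k<best[1]: best=(o.x,k,m)
    return best
def tool(yaw,tilt): # tool x horizontal direction yaw (deg); tilt>0 tips lean toward yaw
    return E('z',np.radians(yaw))*R.from_matrix([[1,0,0],[0,-1,0],[0,0,-1]])*E('y',np.radians(tilt))
def pose(pc,yaw,tilt): # TCP with grasp point at pc
    Rt=tool(yaw,tilt); return np.array(pc)+Rt.apply([0,0,.019]),Rt
if __name__=="__main__":
  pick=[.551,.261,.026]; pl=[.478,-.209,.036]
  for nm,pc,yaws,tl in(("pick",pick,(57.5,-32.5,147.5,-122.5),(-45,-30,-15,15,30,45)),("place",pl,(-23.6,-70,20,60,-110),(-75,-60,-45,45,60,75))):
    for y in yaws:
      for t in tl:
        b=ik(*pose(pc,y,t),8)
        if b is None: print(nm,y,t,"none"); continue
        L=fk(b[0],P,1,True)[2]
        print(nm,y,t,b[0].round(2),"margin",round(b[2],2),"wrist z",L[2][2].round(2),"elbow",L[1].round(2))
E
python3 plan.py
```

```text
1 [5.980e-02 4.520e-01 6.232e-01 3.294e-01 2.530e-02 5.000e-04] 0.001516933274338994
-1 [-0.1826  0.3441  0.6351 -0.0157  0.1785 -0.132 ] 0.0758739643665633
[0.402 0.408 0.157]
pick 57.5 -45 [ 0.56  0.5   1.41 -0.33  1.94  1.12] margin 0.81 wrist z 0.25 elbow [0.18 0.11 0.46]
pick 57.5 -30 [ 0.52  0.34  1.54 -0.24  1.73  1.1 ] margin 0.9 wrist z 0.29 elbow [0.13 0.08 0.49]
pick 57.5 -15 [ 0.47  0.18  1.68 -0.13  1.51  1.06] margin 0.82 wrist z 0.33 elbow [0.07 0.04 0.5 ]
pick 57.5 15 [ 0.32 -0.12  1.99  0.19  1.08  0.81] margin 0.51 wrist z 0.33 elbow [-0.05 -0.02  0.51]
pick 57.5 30 [ 0.22 -0.23  2.14  0.47  0.9   0.55] margin 0.36 wrist z 0.29 elbow [-0.1  -0.02  0.5 ]
pick 57.5 45 [ 0.12 -0.3   2.28  0.86  0.81  0.18] margin 0.22 wrist z 0.25 elbow [-0.13 -0.02  0.49]
pick -32.5 -45 [0.16 0.39 1.57 0.5  1.8  2.25] margin 0.72 wrist z 0.25 elbow [0.17 0.03 0.48]
pick -32.5 -30 [0.22 0.26 1.65 0.36 1.62 2.3 ] margin 0.67 wrist z 0.29 elbow [0.11 0.02 0.5 ]
pick -32.5 -15 [0.3  0.13 1.74 0.2  1.45 2.4 ] margin 0.57 wrist z 0.33 elbow [0.06 0.02 0.51]
pick -32.5 15 [ 0.52 -0.05  1.93 
[... 3118 characters left out ...]
.    0.19  2.06  1.06  1.76 -0.79] margin 0.44 wrist z 0.12 elbow [ 0.04 -0.07  0.5 ]
place -110 -75 [-0.96  0.27  1.95  0.97  1.86  2.32] margin 0.55 wrist z 0.12 elbow [ 0.07 -0.1   0.49]
place -110 -60 [-0.92  0.14  1.96  0.83  1.72  2.4 ] margin 0.54 wrist z 0.19 elbow [ 0.04 -0.05  0.51]
place -110 -45 [-0.84  0.02  1.97  0.67  1.59  2.5 ] margin 0.47 wrist z 0.26 elbow [ 0.01 -0.01  0.51]
place -110 45 [-0.05 -0.03  2.03 -0.75  1.47 -2.64] margin 0.33 wrist z 0.26 elbow [-0.02  0.    0.51]
place -110 60 [ 0.03  0.08  2.03 -0.93  1.59 -2.49] margin 0.21 wrist z 0.19 elbow [0.04 0.   0.51]
place -110 75 [ 0.08  0.21  2.03 -1.1   1.73 -2.38] margin 0.04 wrist z 0.12 elbow [0.09 0.01 0.5 ]
```

```bash
cat > go.py <<'E'
from plan import *
from workcell import sensors
def delta(x,Rt,x0=None,R0=None):
    if x0 is None:
        s=sensors.observe(); x0,R0=s["ee_pos"],R.from_quat(s["tcp_rot"])
    print("first shift mm",(R0.inv().apply(x-x0)*1000).round(1),"then rot deg",np.degrees((R0.inv()*Rt).as_rotvec()).round(2)); return x,Rt
E
python3 - <<'E'
from go import *
x,Rt=pose([.551,.261,.027],57.5,35)
a=delta(x+Rt.apply([0,0,-.08]),Rt); delta(x,Rt,*a)
E
```

```text
first shift mm [-87.6  -0.2 114. ] then rot deg [ 0.07 10.8  -0.16]
first shift mm [ 0.  0. 80.] then rot deg [0. 0. 0.]
```

Emit:
step_arm(
  increments=[-22,0,28.5,0,0,0,93,-22,0,28.5,0,0,0,93,-22,0,28.5,0,0,0,93,-21.6,-0.2,28.5,0,0,0,93,0,0,0,0,5.4,0,93,0,0,0,0,5.4,0,93,0,0,0,0,0,0,93],
)

```text
time_s: 4.3
ee_pos: [0.5322, 0.2319, 0.0765]
tcp_rot: [0.837, 0.458, 0.261, -0.144]
contact_force: [-0.5, 0.1, -0.2]
grip_width: 1.002
finger_force: 0.0
```

```bash
python3 - <<'E'
from go import *
from workcell import capture
x,Rt=pose([.551,.261,.027],57.5,35)
delta(x,Rt)
o=[]
for n in("top","side"):
    c=capture(n); u,v=w2p(c,[.551,.261,.027])[0].astype(int)
    o.append(cv2.resize(c["color"][v-50:v+50,u-50:u+50,::-1],(400,400),interpolation=cv2.INTER_CUBIC))
cv2.imwrite("pics/pre.png",np.hstack(o))
E
```

```text
first shift mm [ 0.3  0.3 79.4] then rot deg [-0.05  0.25 -0.13]
```

View pics/pre.png

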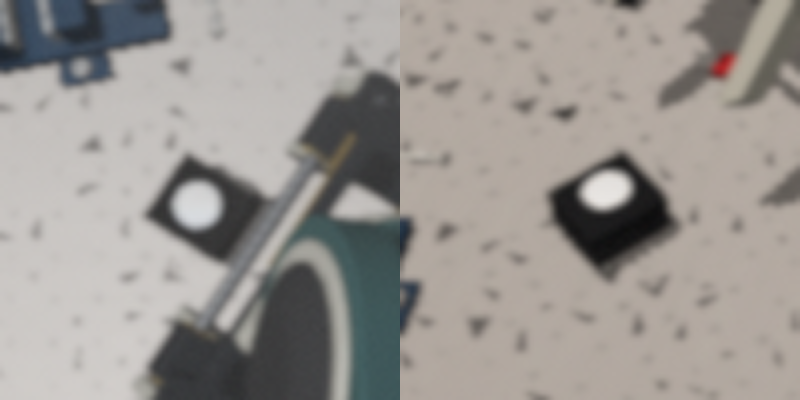

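The top crop shows the open fingers straddling the line to the mount, which is centred at (205,210), with the closing axis parallel to its edge. I'll go in and grip.

Emit:
step_arm(
  increments=[0,0,20,0,0,0,93,0,0,20,0,0,0,93,0,0,20,0,0,0,93,0,0,19.5,0,0,0,93,0,0,0,0,0,0,93],
)

```text
time_s: 4.9
ee_pos: [0.5572, 0.2723, 0.0111]
tcp_rot: [0.837, 0.46, 0.26, -0.144]
contact_force: [0.1, 0.7, 0.4]
grip_width: 1.0
finger_force: 0.0
```

Emit:
step_arm(
  increments=[0,0,0,0,0,0,60,0,0,0,0,0,0,52,0,0,0,0,0,0,40,0,0,0,0,0,0,30,0,0,0,0,0,0,30,0,0,0,0,0,0,30],
  force=25,
)

```text
time_s: 5.5
ee_pos: [0.5576, 0.2708, 0.013]
tcp_rot: [0.837, 0.459, 0.262, -0.144]
contact_force: [-0.2, 0.1, 0.5]
grip_width: 0.533
finger_force: 0.0
```

```bash
python3 o.py
```

```text
5.5 [0.1836, -0.1731, 2.1206, 0.5919, 0.8437, 0.4299] [0.5576, 0.2708, 0.013] [0.8368, 0.4586, 0.2624, -0.1436] [-0.2  0.1  0.5] 49.61419366444177
```

Emit:
step_arm(
  increments=[0,0,0,0,0,0,30,0,0,0,0,0,0,30,0,0,0,0,0,0,30,0,0,0,0,0,0,30],
  force=30,
)

```text
time_s: 5.9
ee_pos: [0.5586, 0.2707, 0.0137]
tcp_rot: [0.837, 0.458, 0.263, -0.143]
contact_force: [2.5, -4.7, 5.1]
grip_width: 0.325
finger_force: 4.7
```

```bash
python3 o.py
```

```text
5.9 [0.1834, -0.1731, 2.1196, 0.5918, 0.8426, 0.4298] [0.5586, 0.2707, 0.0137] [0.8367, 0.4584, 0.2633, -0.1431] [ 2.5 -4.7  5.1] 30.178604584181492
```

```bash
cat > look.py <<'E'
from go import *
from workcell import capture,models
import sys
def crop(P,name,k=50,q=None):
    o=[]
    for n in("top","side"):
        c=capture(n); u,v=w2p(c,P)[0].astype(int)
        u=min(max(u,k),512-k); v=min(max(v,k),384-k)
        o.append(cv2.resize(c["color"][v-k:v+k,u-k:u+k,::-1],(400,400),interpolation=cv2.INTER_CUBIC))
        if q: print(n,[(np.round(d["position"],4).tolist(),round(d["p"],2)) for d in models.pinpoint(c,q)])
    cv2.imwrite(f"pics/{name}.png",np.hstack(o))
E
python3 -c "
from look import *
crop([.551,.261,.027],'grip',40,'fallen_centre')"
```

```text
top [([0.5478, 0.2634, 0.0244], 0.63)]
side [([0.4292, 0.1917, 0.027], 0.92), ([0.5513, 0.2665, 0.0282], 0.83)]
```

View pics/grip.png

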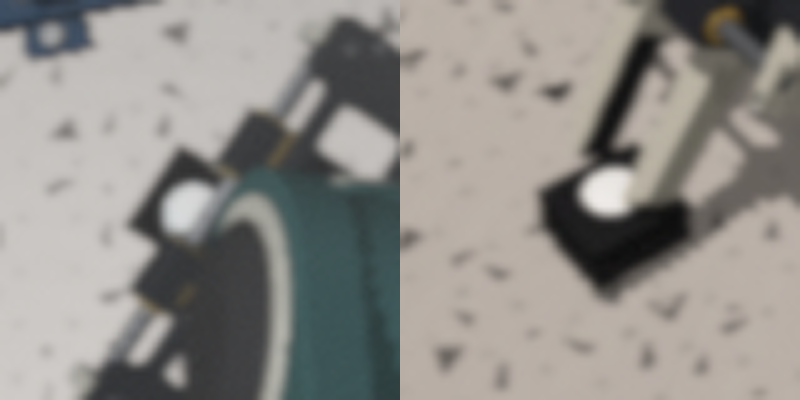

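```bash
python3 - <<'E'
from look import *
s=sensors.observe(); x0,R0=s["ee_pos"],R.from_quat(s["tcp_rot"])
o=[]
for n in("top","side"):
    c=capture(n); k=40; u,v=w2p(c,[.551,.261,.027])[0].astype(int)
    im=cv2.resize(c["color"][v-k:v+k,u-k:u+k,::-1],(400,400),interpolation=cv2.INTER_CUBIC)
    def P(p): return tuple(((w2p(c,p)[0]-[u-k,v-k]+.5)*5).astype(int))
    for sg,col in((1,(0,0,255)),(-1,(0,255,0))):
        for z in(0,-.019,-.06): cv2.circle(im,P(x0+R0.apply([0,sg*.015,z])),4,col,-1 if z==0 else 1)
    C=np.array([.5485,.2645]);e=np.array([np.cos(np.radians(57.5)),np.sin(np.radians(57.5))]);f=np.array([-e[1],e[0]])
    for z in(.0125,.0355):
        pts=[P(np.r_[C+a*.023*e+b*.023*f,z]) for a,b in((1,1),(1,-1),(-1,-1),(-1,1))]
        cv2.polylines(im,[np.array(pts)],True,(255,128,0),1)
    o.append(im)
cv2.imwrite("pics/grip2.png",np.hstack(o))
E
```

```text
(no output)
```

View pics/grip2.png

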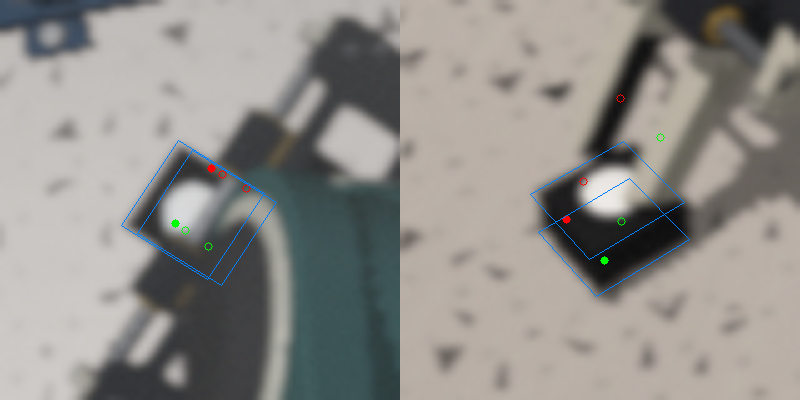

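Emit:
step_arm(
  increments=[0,0,0,0,0,0,30,0,0,0,0,0,0,30],
)

```text
time_s: 6.4
ee_pos: [0.5586, 0.2707, 0.0137]
tcp_rot: [0.837, 0.458, 0.263, -0.143]
contact_force: [2.0, -3.3, 5.3]
grip_width: 0.322
finger_force: 4.8
```

```bash
python3 o.py; python3 - <<'E'
import cv2,numpy as np
from look import *
for n in("top","side"):
    c=capture(n); P=[.55,.2635,.035] 
    g=c["color"].min(2).astype(int); u,v=w2p(c,P)[0].astype(int)
    print(n,u,v); print(g[v-14:v+16:1,u-16:u+20:1] if n=="side" else "")
E
```

```text
6.4 [0.1834, -0.1731, 2.1195, 0.5918, 0.8425, 0.4297] [0.5586, 0.2707, 0.0137] [0.8367, 0.4584, 0.2633, -0.1431] [ 2.  -3.3  5.3] 29.939680518467902
top 139 158

side 189 272
[[166 167 167 ... 136 110  93]
 [167 169 169 ... 122 100  90]
 [168 167 168 ... 109  94  90]
 ...
 [167 167 166 ... 144 159 165]
 [167 166 166 ... 159 165 167]
 [166 166 167 ... 166 168 168]]
```

Emit:
step_arm(
  increments=[0,0,0,0,0,0,93,0,0,0,0,0,0,93,0,0,0,0,0,0,93,0,0,0,0,0,0,93,0,0,0,0,0,0,93,0,0,0,0,0,0,93,0,0,0,0,0,0,93,0,0,0,0,0,0,93],
)

```text
time_s: 7.3
ee_pos: [0.5575, 0.2709, 0.0127]
tcp_rot: [0.837, 0.459, 0.262, -0.144]
contact_force: [-0.1, -0.4, -0.3]
grip_width: 0.958
finger_force: 0.0
```

```bash
python3 o.py; python3 - <<'E'
from look import *
s=sensors.observe(); x0,R0=s["ee_pos"],R.from_quat(s["tcp_rot"])
o=[]
for n in("top","side"):
    c=capture(n); k=40; u,v=w2p(c,[.551,.261,.027])[0].astype(int)
    im=cv2.resize(c["color"][v-k:v+k,u-k:u+k,::-1],(400,400),interpolation=cv2.INTER_CUBIC)
    im=np.clip(im.astype(float)*1.6+15,0,255).astype(np.uint8)
    def P(p): return tuple(((w2p(c,p)[0]-[u-k,v-k]+.5)*5).astype(int))
    for sg,col in((1,(0,0,255)),(-1,(0,255,0))):
        for z in(0,-.019,-.06): cv2.circle(im,P(x0+R0.apply([0,sg*.0465,z])),3,col,1)
    print(n,[(np.round(d["position"],4).tolist(),round(d["p"],2)) for d in models.pinpoint(c,"fallen_centre")])
    o.append(im)
cv2.imwrite("pics/open.png",np.hstack(o))
E
```

```text
7.3 [0.1838, -0.1727, 2.1206, 0.592, 0.8436, 0.4297] [0.5575, 0.2709, 0.0127] [0.8368, 0.4587, 0.2622, -0.1437] [-0.1 -0.4 -0.3] 89.12859701082796
top [([0.5518, 0.2615, 0.0257], 0.5)]
side [([0.4271, 0.1901, 0.0258], 0.97), ([0.5524, 0.2655, 0.025], 0.88)]
```

View pics/open.png

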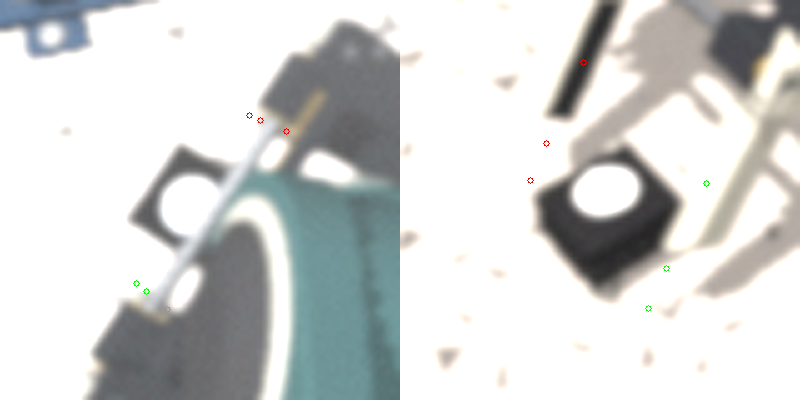

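```bash
python3 - <<'E'
from look import *
s=sensors.observe(); x0,R0=s["ee_pos"],R.from_quat(s["tcp_rot"])
c=capture("side"); k=44; u,v=w2p(c,[.551,.261,.04])[0].astype(int); v-=8
im=cv2.resize(c["color"][v-k:v+k,u-k:u+k,::-1],(600,600),interpolation=cv2.INTER_CUBIC)
im=np.clip((im.astype(float)/255)**.7*255,0,255).astype(np.uint8)
def P(p): return tuple(((w2p(c,p)[0]-[u-k,v-k]+.5)*600/88).astype(int))
for sg,col in((1,(0,0,255)),(-1,(0,200,0))):
    for z in(0,-.019,-.06): cv2.circle(im,P(x0+R0.apply([0,sg*.0447,z])),3,col,1)
cv2.imwrite("pics/open2.png",im)
E
```

```text
(no output)
```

View pics/open2.png

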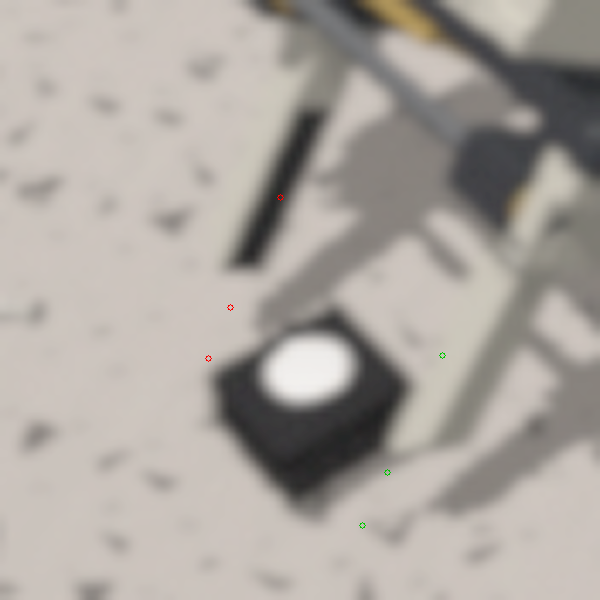

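The side crop shows the real finger ends at (245,267) and (425,440). They sit on the predicted finger lines but about 31 mm behind the reported TCP. So the fingers closed above the plate, on the 30 mm mirror rim, and the mount still lies flat. I'll treat the true tip as reported TCP minus 31 mm and go in deeper, watching the force.

Emit:
step_arm(
  increments=[0,0,7,0,0,0,93,0,0,7,0,0,0,93,0,0,0,0,0,0,93],
)

```text
time_s: 7.85
ee_pos: [0.5614, 0.278, -0.0002]
tcp_rot: [0.837, 0.459, 0.261, -0.144]
contact_force: [0.4, -0.3, 0.7]
grip_width: 1.002
finger_force: 0.0
```

Emit:
step_arm(
  increments=[0,0,5,0,0,0,93,0,0,5,0,0,0,93,0,0,5,0,0,0,93,0,0,0,0,0,0,93],
)

```text
time_s: 8.25
ee_pos: [0.5662, 0.2851, -0.012]
tcp_rot: [0.837, 0.459, 0.262, -0.144]
contact_force: [1.2, 0.2, 0.8]
grip_width: 0.998
finger_force: 0.0
```

```bash
python3 - <<'E'
from look import *
s=sensors.observe(); print(s["contact_force"].round(1)); x0,R0=s["ee_pos"],R.from_quat(s["tcp_rot"]); print(x0)
c=capture("side"); k=44; u,v=w2p(c,[.551,.261,.04])[0].astype(int); v-=8
im=cv2.resize(c["color"][v-k:v+k,u-k:u+k,::-1],(600,600),interpolation=cv2.INTER_CUBIC)
def P(p): return tuple(((w2p(c,p)[0]-[u-k,v-k]+.5)*600/88).astype(int))
for sg,col in((1,(0,0,255)),(-1,(0,200,0))):
    for z in(-.031,-.05,-.06): cv2.circle(im,P(x0+R0.apply([0,sg*.0465,z])),3,col,1)
cv2.imwrite("pics/deep.png",im)
E
```

```text
[1.2 0.2 0.8]
[ 0.56619892  0.28505186 -0.01197733]
```

View pics/deep.png

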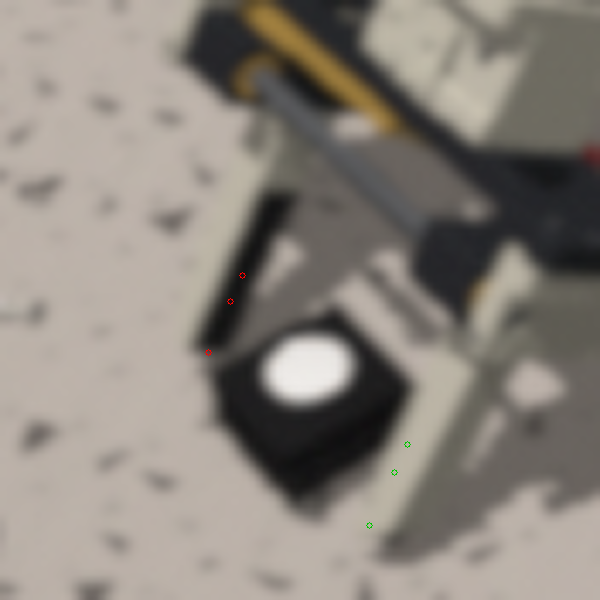

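With the reported TCP at z = -12 mm there is no contact, which confirms the 31 mm offset. The fingers at (208,352) and (370,525) now straddle the mount, so I'll close.

Emit:
step_arm(
  increments=[0,0,0,0,0,0,55,0,0,0,0,0,0,55,0,0,0,0,0,0,55,0,0,0,0,0,0,55,0,0,0,0,0,0,55,0,0,0,0,0,0,35,0,0,0,0,0,0,35,0,0,0,0,0,0,35],
  force=25,
)

```text
time_s: 9.1
ee_pos: [0.5664, 0.2849, -0.0111]
tcp_rot: [0.837, 0.459, 0.262, -0.144]
contact_force: [-0.8, 0.1, 1.5]
grip_width: 0.48
finger_force: 25.0
```

Emit:
step_arm(
  increments=[0,0,0,0,0,0,30,0,0,0,0,0,0,30,0,0,0,0,0,0,30],
)

```text
time_s: 9.4
ee_pos: [0.5664, 0.2849, -0.0111]
tcp_rot: [0.837, 0.459, 0.262, -0.144]
contact_force: [-0.9, -0.3, 0.4]
grip_width: 0.483
finger_force: 25.0
```

```bash
python3 o.py
```

```text
9.4 [0.2091, -0.1099, 2.1096, 0.6115, 0.7878, 0.4158] [0.5664, 0.2849, -0.0111] [0.8368, 0.4586, 0.2622, -0.1438] [-0.9 -0.3  0.4] 44.91790779036955
```

```bash
cat > pl.py <<'E'
from go import *
x0=np.array([.5664,.2849,-.0111]); R0=R.from_quat([.8368,.4586,.2622,-.1438])
y=R0.apply([0,1,0]); print("tool y",y.round(3)); y[2]=0; y/=np.linalg.norm(y); e=np.array([-y[1],y[0],0]); print("yaw",np.degrees(np.arctan2(e[1],e[0])))
g=x0-R0.apply([0,0,.045]); c=g+e*(e@(np.array([.5518,.2630,0])-g)); c[2]=.024
ct=R0.inv().apply(c-x0); print("part centre in tool mm",(ct*1000).round(1))
psi=np.radians(-9.5)-np.arctan2(e[1],e[0])
TURN=R.from_rotvec(-np.pi/2*y)
RP=E('z',psi)*TURN*R0
def tgt(pc): return np.array(pc)-RP.apply(ct),RP
PLATE=np.array([.478,-.209])
if __name__=="__main__":
    R1=TURN*R0
    for nm,p,r in(("lift",c+[0,0,.15],R0),("turned",c+[0,0,.15],R1),("over",np.r_[PLATE,.174],RP),("down",np.r_[PLATE,.034],RP)):
        b=ik(p-r.apply(ct),r,10); print(nm,b[0].round(2),b[2].round(2),fk(b[0],P,1,True)[2][2].round(2))
    print("lift"); a=delta(x0+[0,0,.15],R0)
    print("turn about TCP"); a=delta(a[0],R1,*a)
    print("over");delta(tgt(np.r_[PLATE,.12])[0],RP,*a)
E
python3 pl.py
```

```text
tool y [ 0.843 -0.538 -0.   ]
yaw 57.45214258297637
part centre in tool mm [ -1.6   0.  -43.8]
lift [ 0.21 -0.31  2.01  0.49  1.04  0.61] 0.49 [0.47 0.13 0.41]
turned [ 0.57  0.48  1.29 -0.46  2.23  1.02] 0.68 [0.68 0.46 0.34]
over [-0.37  0.33  1.48 -0.22  2.27  1.31] 0.73 [ 0.71 -0.25  0.34]
down [-0.37  0.44  1.59 -0.19  2.06  1.36] 0.91 [ 0.71 -0.25  0.2 ]
lift
first shift mm [  85.6   -0.  -123.2] then rot deg [0.   0.   0.01]
turn about TCP
first shift mm [0. 0. 0.] then rot deg [-1.e-02 -9.e+01  1.e-02]
over
first shift mm [-235.4  159.   418. ] then rot deg [54.98  0.   38.21]
```

Emit:
step_arm(
  increments=[17.1,0,-24.6,0,0,0,30,17.1,0,-24.6,0,0,0,30,17.1,0,-24.6,0,0,0,30,17.1,0,-24.6,0,0,0,30,17.1,0,-24.6,0,0,0,30],
)

```text
time_s: 9.9
ee_pos: [0.5662, 0.2847, 0.1397]
tcp_rot: [0.837, 0.459, 0.262, -0.144]
contact_force: [1.0, 0.6, -0.5]
grip_width: 0.484
finger_force: 25.0
```

Emit:
step_arm(
  increments=[0,0,0,0,-5,0,30,0,0,0,0,-5,0,30,0,0,0,0,-5,0,30,0,0,0,0,-5,0,30,0,0,0,0,-5,0,30,0,0,0,0,-5,0,30,0,0,0,0,-5,0,30,0,0,0,0,-5,0,30],
)

```text
time_s: 10.7
ee_pos: [0.5665, 0.285, 0.1388]
tcp_rot: [0.876, 0.48, -0.041, 0.023]
contact_force: [-0.0, 0.4, -0.8]
grip_width: 0.482
finger_force: 25.0
```

Emit:
step_arm(
  increments=[0,0,0,0,-6.25,0,30,0,0,0,0,-6.25,0,30,0,0,0,0,-6.25,0,30,0,0,0,0,-6.25,0,30,0,0,0,0,-6.25,0,30,0,0,0,0,-6.25,0,30,0,0,0,0,-6.25,0,30,0,0,0,0,-6.25,0,30],
)

```text
time_s: 11.5
ee_pos: [0.5666, 0.2853, 0.1384]
tcp_rot: [0.776, 0.426, -0.408, 0.224]
contact_force: [0.8, -0.7, -0.5]
grip_width: 0.48
finger_force: 25.0
```

```bash
python3 o.py; python3 - <<'E'
from pl import *
delta(*tgt(np.r_[PLATE,.12]))
E
```

```text
11.5 [0.5973, 0.6557, 1.0672, -0.4484, 2.2942, 1.0237] [0.5666, 0.2853, 0.1384] [0.7763, 0.4255, -0.4078, 0.2236] [ 0.8 -0.7 -0.5] 44.67413790485125
tool y [ 0.843 -0.538 -0.   ]
yaw 57.45214258297637
part centre in tool mm [ -1.6   0.  -43.8]
first shift mm [-234.4  158.9  419.1] then rot deg [55.07  0.2  38.1 ]
```

Emit:
step_arm(
  increments=[-14.6,10,26.2,0,0,0,30,-14.6,10,26.2,0,0,0,30,-14.6,10,26.2,0,0,0,30,-14.6,10,26.2,0,0,0,30,-14.6,10,26.2,0,0,0,30,-14.6,10,26.2,0,0,0,30,-14.6,10,26.2,0,0,0,30,-14.6,10,26.2,0,0,0,30],
)

```text
time_s: 12.3
ee_pos: [0.505, 0.0393, 0.1145]
tcp_rot: [0.777, 0.426, -0.406, 0.223]
contact_force: [0.2, -0.3, -0.3]
grip_width: 0.482
finger_force: 25.0
```

Emit:
step_arm(
  increments=[0,0,0,6.1,0,4.2,30,0,0,0,6.1,0,4.2,30,0,0,0,6.1,0,4.2,30,0,0,0,6.1,0,4.2,30,0,0,0,6.1,0,4.2,30,0,0,0,6.1,0,4.2,30,0,0,0,6.1,0,4.2,30,0,0,0,6.1,0,4.2,30],
)

```text
time_s: 13.1
ee_pos: [0.5058, 0.0406, 0.1145]
tcp_rot: [0.885, -0.015, -0.464, -0.01]
contact_force: [0.3, -0.2, -1.4]
grip_width: 0.483
finger_force: 25.0
```

```bash
python3 o.py; python3 - <<'E'
from pl import *
delta(*tgt(np.r_[PLATE,.12]))
E
```

```text
13.1 [0.0056, 0.4607, 1.3826, 0.0478, 2.2633, 1.6222] [0.5058, 0.0406, 0.1145] [0.8855, -0.0153, -0.4644, -0.0102] [ 0.3 -0.2 -1.4] 44.905401726589716
tool y [ 0.843 -0.538 -0.   ]
yaw 57.45214258297637
part centre in tool mm [ -1.6   0.  -43.8]
first shift mm [-14.  246.   55.3] then rot deg [5.97 0.17 4.4 ]
```

Emit:
step_arm(
  increments=[-1.8,30.7,6.9,0,0,0,30,-1.8,30.7,6.9,0,0,0,30,-1.8,30.7,6.9,0,0,0,30,-1.8,30.7,6.9,0,0,0,30,-1.8,30.7,6.9,0,0,0,30,-1.8,30.7,6.9,0,0,0,30,-1.8,30.7,6.9,0,0,0,30,-1.4,31,7,0,0,0,30],
)

```text
time_s: 13.9
ee_pos: [0.4439, -0.2047, 0.0937]
tcp_rot: [0.886, -0.013, -0.464, -0.009]
contact_force: [-0.6, 0.7, -0.7]
grip_width: 0.477
finger_force: 25.0
```

Emit:
step_arm(
  increments=[0,0,0,6,0.2,4.4,30,0,0,0,0,0,0,30,0,0,0,0,0,0,30],
)

```text
time_s: 14.2
ee_pos: [0.4442, -0.2038, 0.0938]
tcp_rot: [0.884, -0.071, -0.461, -0.037]
contact_force: [0.1, 0.3, -1.3]
grip_width: 0.486
finger_force: 25.0
```

```bash
sed -i 's/^PLATE.*/PLATE=np.array([.477,-.2105])/' pl.py; python3 o.py; python3 - <<'E'
from pl import *
a=delta(*tgt(np.r_[PLATE,.045]))
c=tgt(np.r_[PLATE,.035]); delta(*c,*a)
from workcell import capture,models
for n in("top","side"):
    k=capture(n)
    for q in("fallen_centre","plate_centre"): print(n,q,[(np.round(d["position"],4).tolist(),round(d["p"],2)) for d in models.pinpoint(k,q)])
s=sensors.observe(); print("part now",s["ee_pos"]+R.from_quat(s["tcp_rot"]).apply(ct))
E
```

```text
14.2 [-0.3674, 0.43, 1.4586, -0.2092, 2.1948, 1.3271] [0.4442, -0.2038, 0.0938] [0.8836, -0.0707, -0.4614, -0.0373] [ 0.1  0.3 -1.3] 45.196683526045106
tool y [ 0.843 -0.538 -0.   ]
yaw 57.45214258297637
part centre in tool mm [ -1.6   0.  -43.8]
first shift mm [60.7  1.2 44.3] then rot deg [ 0.25 -0.05  0.23]
first shift mm [8.2 0.  5.7] then rot deg [0. 0. 0.]
top fallen_centre [([0.4247, 0.1901, 0.0225], 0.9)]
top plate_centre []
side fallen_centre [([0.426, 0.1922, 0.0239], 0.85), ([0.4795, -0.2108, 0.1239], 0.8)]
side plate_centre [([0.4754, -0.2129, 0.0102], 0.61), ([0.5145, 0.002, 0.0272], 0.23)]
part now [ 0.4791225  -0.20850601  0.12047346]
```

Emit:
step_arm(
  increments=[15.2,0.3,11,0,0,0,30,15.2,0.3,11,0,0,0,30,15.2,0.3,11.1,0,0,0,30,15.1,0.3,11.2,0.25,0,0.2,30,0,0,0,0,0,0,30],
)

```text
time_s: 15.0
ee_pos: [0.4411, -0.204, 0.0158]
tcp_rot: [0.882, -0.074, -0.463, -0.039]
contact_force: [-0.9, 0.2, -0.7]
grip_width: 0.481
finger_force: 25.0
```

Emit:
step_arm(
  increments=[1.6,0,1.2,0,0,0,30,1.7,0,1.1,0,0,0,30,1.6,0,1.2,0,0,0,30,0,0,0,0,0,0,30],
)

```text
time_s: 15.4
ee_pos: [0.4426, -0.2044, 0.0132]
tcp_rot: [0.884, -0.074, -0.461, -0.038]
contact_force: [-0.6, -0.4, -0.9]
grip_width: 0.487
finger_force: 25.0
```

Emit:
step_arm(
  increments=[1.2,0,0.9,0,0,0,30,0,0,0,0,0,0,30],
)

```text
time_s: 15.6
ee_pos: [0.4424, -0.2043, 0.0115]
tcp_rot: [0.883, -0.074, -0.461, -0.039]
contact_force: [-0.2, -0.4, -0.9]
grip_width: 0.483
finger_force: 25.0
```

```bash
python3 o.py; python3 - <<'E'
from pl import *
s=sensors.observe(); print("part now",s["ee_pos"]+R.from_quat(s["tcp_rot"]).apply(ct)); delta(*tgt(np.r_[PLATE,.034]))
E
```

```text
15.6 [-0.3711, 0.5145, 1.4923, -0.1918, 2.0791, 1.3585] [0.4424, -0.2043, 0.0115] [0.8834, -0.0738, -0.4611, -0.0385] [-0.2 -0.4 -0.9] 44.92772189237491
tool y [ 0.843 -0.538 -0.   ]
yaw 57.45214258297637
part centre in tool mm [ -1.6   0.  -43.8]
part now [ 0.47698884 -0.21013651  0.03782845]
first shift mm [3.1 0.4 2.1] then rot deg [-0.03 -0.07 -0.02]
```

Part centre is at (0.477, -0.210), 38 mm up. I'll go down in 1 mm steps until it touches.

Emit:
step_arm(
  increments=[0.8,0.1,0.6,0,0,0,30,0.8,0.1,0.6,0,0,0,30,0,0,0,0,0,0,30],
)

```text
time_s: 15.9
ee_pos: [0.4422, -0.2045, 0.0093]
tcp_rot: [0.883, -0.074, -0.461, -0.039]
contact_force: [0.3, -0.5, -1.4]
grip_width: 0.485
finger_force: 25.0
```

Emit:
step_arm(
  increments=[0.8,0.1,0.6,0,0,0,30,0,0,0,0,0,0,30],
)

```text
time_s: 16.1
ee_pos: [0.4422, -0.2046, 0.0084]
tcp_rot: [0.883, -0.074, -0.461, -0.039]
contact_force: [0.0, -0.2, -1.6]
grip_width: 0.482
finger_force: 25.0
```

Emit:
step_arm(
  increments=[0.8,0,0.6,0,0,0,30,0,0,0,0,0,0,30],
)

```text
time_s: 16.3
ee_pos: [0.4421, -0.2046, 0.0073]
tcp_rot: [0.883, -0.074, -0.461, -0.039]
contact_force: [0.2, 1.2, -0.8]
grip_width: 0.482
finger_force: 25.0
```

Emit:
step_arm(
  increments=[0.8,0,0.6,0,0,0,30,0,0,0,0,0,0,30],
)

```text
time_s: 16.5
ee_pos: [0.4422, -0.2046, 0.007]
tcp_rot: [0.883, -0.074, -0.461, -0.039]
contact_force: [-0.3, 0.7, 4.5]
grip_width: 0.487
finger_force: 25.0
```

Emit:
step_arm(
  increments=[0.8,0,0.6,0,0,0,30,0,0,0,0,0,0,30],
)

```text
time_s: 16.7
ee_pos: [0.4422, -0.2046, 0.007]
tcp_rot: [0.883, -0.074, -0.462, -0.038]
contact_force: [-0.4, 1.7, 13.2]
grip_width: 0.485
finger_force: 25.0
```

Emit:
step_arm(
  increments=[0.8,0,0.6,0,0,0,30,0,0,0,0,0,0,30],
)

```text
time_s: 16.9
ee_pos: [0.4422, -0.2046, 0.0069]
tcp_rot: [0.883, -0.074, -0.462, -0.038]
contact_force: [-1.7, 1.1, 22.3]
grip_width: 0.482
finger_force: 25.0
```

Emit:
step_arm(
  increments=[-1.7,0,-1.25,0,0,0,30,0,0,0,0,0,0,30,0,0,0,0,0,0,43,0,0,0,0,0,0,43],
  force=5,
)

```text
time_s: 17.3
ee_pos: [0.4423, -0.2047, 0.0068]
tcp_rot: [0.883, -0.074, -0.461, -0.038]
contact_force: [3.6, -1.3, 6.0]
grip_width: 0.483
finger_force: 5.0
```

Emit:
step_arm(
  increments=[0,0,0,0,0,0,45,0,0,0,0,0,0,47,0,0,0,0,0,0,50,0,0,0,0,0,0,54,0,0,0,0,0,0,60,0,0,0,0,0,0,66,0,0,0,0,0,0,72,0,0,0,0,0,0,78],
)

```text
time_s: 18.1
ee_pos: [0.4421, -0.2046, 0.0065]
tcp_rot: [0.883, -0.074, -0.461, -0.039]
contact_force: [-0.4, -1.3, -0.5]
grip_width: 0.812
finger_force: 0.0
```

```bash
python3 o.py
```

```text
18.1 [-0.3716, 0.5201, 1.4937, -0.1915, 2.0723, 1.3596] [0.4421, -0.2046, 0.0065] [0.8834, -0.0738, -0.4612, -0.0385] [-0.4 -1.3 -0.5] 75.50118075133899
```

Emit:
step_arm(
  increments=[0,0,0,0,0,0,85,0,0,0,0,0,0,85,0,0,-10,0,0,0,85,0,0,-15,0,0,0,85,0,0,-20,0,0,0,85,0,0,-25,0,0,0,85,0,0,-30,0,0,0,85,-10,0,-30,0,0,0,85],
)

```text
time_s: 18.9
ee_pos: [0.5428, -0.2214, 0.0893]
tcp_rot: [0.883, -0.074, -0.462, -0.039]
contact_force: [0.4, -1.1, 0.1]
grip_width: 0.913
finger_force: 0.0
```

Emit:
step_arm(
  increments=[-25,0,-20,0,0,0,85,-25,0,-20,0,0,0,85,-25,0,-20,0,0,0,85,-25,0,-20,0,0,0,85,0,0,0,0,0,0,85],
)

```text
time_s: 19.4
ee_pos: [0.5512, -0.223, 0.2217]
tcp_rot: [0.885, -0.074, -0.458, -0.038]
contact_force: [-0.7, 0.4, 0.9]
grip_width: 0.914
finger_force: 0.0
```

```bash
python3 o.py; python3 - <<'E'
from look import *
o=[]
for n in("top","side"):
    c=capture(n); k=60; u,v=w2p(c,[.485,-.16,.03])[0].astype(int)
    im=cv2.resize(c["color"][v-k:v+k,u-k:u+k,::-1],(400,400),interpolation=cv2.INTER_CUBIC)
    o.append(np.clip((im/255.)**.7*255,0,255).astype(np.uint8))
    for q in("fallen_centre","plate_centre","standing_centre"): print(n,q,[(np.round(d["position"],4).tolist(),round(d["p"],2)) for d in models.pinpoint(c,q)])
cv2.imwrite("pics/final.png",np.hstack(o))
E
```

```text
19.4 [-0.3455, 0.5657, 1.0541, -0.2327, 2.4567, 1.2864] [0.5512, -0.223, 0.2217] [0.8848, -0.0743, -0.4584, -0.0378] [-0.7  0.4  0.9] 85.02263727699605
top fallen_centre [([0.4254, 0.1908, 0.0224], 0.68)]
top plate_centre []
top standing_centre [([0.5139, 0.0048, 0.0252], 0.59)]
side fallen_centre [([0.4258, 0.1922, 0.0272], 0.96), ([0.4782, -0.2058, 0.0332], 0.54)]
side plate_centre [([0.4759, -0.2146, 0.0114], 0.6)]
side standing_centre [([0.5161, 0.0021, 0.0255], 0.86)]
```

View pics/final.png

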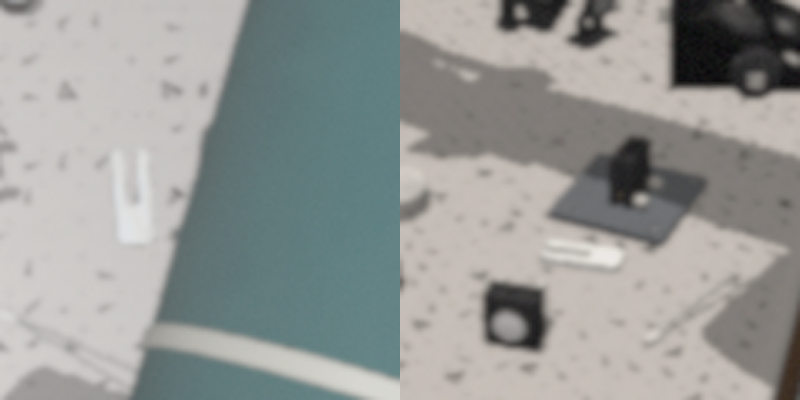

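The side view shows the mount upright at (630,175), with its base about at the middle of the plate at (628,200). The other mount is untouched at (515,318), and the gripper is clear.

```bash
python3 -c "
from workcell import arm
print(arm.job_done())"
```

```text
the job is handed in; nothing more can be done
None
```

The toppled mount now stands upright on a 44 mm edge, within a few mm of the middle of the base plate, and is released. The other mount was not disturbed, and the job was handed in at about 19.5 s of the 38 s allowed.

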